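# Swap the blank in the bench caliper and close its jaws

### The arm

A 6-joint arm with a two-finger parallel gripper is mounted at the origin on the work surface. World frame = base frame: x ahead of the robot, y to its left, z up, the work surface at z = 0. Lengths are in m, angles in rad, forces in N, time in s.
With the tool pointing down it reaches from about 0.35 to 0.775 m from the base axis. Payload 7.3 kg.
Tool frame: the origin (TCP) lies on the front face of the gripper's body, between the roots of the fingers; the fingertips stand ahead of it and the grasp point (between the pads) lies 47 mm ahead of it (finger_overhang is the z of the fingertips in the tool frame, in m); z points along the fingers, y is the line along which they close (so a half turn about z gives the same grasp; the last joint's range is limited). The gripper opens to 92 mm and grips with 3 to 60 N. Pads are 19 mm wide; open, the fingers measure 130 mm over their backs; the gripper's body (75 mm by 190 mm) begins 47 mm behind the grasp point.
Start: joints at [-1.248, 0.342, 1.524, -0, 1.275, -0.146], TCP at [0.237, -0.468, 0.292] pointing down, gripper open.
Joint ranges: [-2.53, 2.53], [-0.77, 2.02], [0.04, 2.7], [-1, 4.14], [0.28, 2.66], [-3.11, 3.11]. Speed limits (rad/s): [2.57, 2.57, 3.14, 3.14, 3.14, 3.14].

### API

Orientations are given as [roll, pitch, yaw] about the fixed x, y, z axes, in that order (R = Rz(yaw) Ry(pitch) Rx(roll)).
In Python, from cell import * gives the robot as it stands. The module is installed in compiled form; this text tells all that it offers.
- The arm moves only by the tool arm_command, never from a script. Its argument "series" is a list of rows, each an object of numbers: "x", "y", "z": the shift along the tool's x, y, z in mm; "rx", "ry", "rz": the turn, a rotation vector about the tool's x, y, z in degrees. A call has 1 to 20 rows; each row is the pose to reach, as a shift and turn from the pose commanded when the call began, along the tool's axes at that moment; what a row does not reach only later rows make up. A row lasts 1/10 s, in which the tool goes at most 50 mm and 8.59 degrees, less where a joint would pass 70% of its speed; a pose out of reach is approached as far as the arm can. A call with a gripper value outside its range is refused whole. "hand" is the finger opening in mm, from 0 to 91.8, set as the call begins (left out, the last holds). The fingers move at their own pace and stop on an object; "squeeze" is the grip in N (left out, the last holds). Time passes only in rows, so rows that repeat a pose let the fingers close. It gives the time, the measured TCP pose, the force, the opening and the grip force at its end, in the units of the state.
- observe(): the state, without advancing time (a new reading comes with each control period).
- read_camera(name): name is "scene" or "top"; returns a dict with "pixels" (420x560x3 uint8, blue, green, red), "K" (3x3 intrinsics, pixels), "k1" (the pictures are not rectified: a ray, as slopes to the right and down, at radius r is drawn at 1 + k1 r^2 times it, then the intrinsics apply), "rvec" (rotation vector, rad) and "tvec" (3), from world to camera coordinates, as OpenCV has them. Camera axes: x right, y down, z forward; pixel columns grow to the right and rows downward; lengths in m; the calibration is good to about 2 mm. A picture is of the moment at which its call begins. There is no depth.
- hand_in(): hands the job in; it is judged then, once.
Trained networks look in a picture, given as the dict that the camera call returned (one of the last four; its "shot" number tells which), for a name from the list of things; names that differ only in an ending like _2 or _b are one class to them, and where a whole thing is asked for, a point or a joint stands for the part that bears it (a point fixed in the world has none). Each returns a list of dicts, best first, with "confidence" (0 to 1); they miss things now and then, are a little off and sometimes report something else, mostly with a low value. They report only what shows in the picture. A call takes as long as a camera call. They do not tell look-alikes from the thing itself.
- boxes_of(picture, query): "point" ([x, y, z] in m, in world coordinates, good to about 4 mm: the middle of the surface that is visible of it).
- trace(picture, query): "pixels" (420x560 bool, what is visible of it).
- mark_of(picture, query): "point" ([x, y, z] in m, in world coordinates, good to about 4 mm: a listed point, or the origin of a listed thing).
The state is a dict: "time": time; "qpos": joint angles; "qvel": joint speeds; "joint_efforts": joint torques, N m; "tool_pos": TCP position; "tool_rot": TCP orientation; "contact_force": force on the tool from outside, world axes, zero at the start; "torque": the same for the moment, N m; "opening": finger opening in m; "grip_force": force on a finger pad.
Only numpy, scipy, OpenCV 4.12 (cv2) and the standard library are available. Lean on these libraries where they do the work, as an engineer would, in place of code of your own. Each camera call takes 0.05 s, during which the arm holds its last target. There are 200 camera calls.

### The job

First lift the finished copper blank out of the bench caliper and lay it flat in the grey tray. Then lay the brass blank flat on the caliper's plate with its narrow tongue well in between the jaws and the wide part outside, and slide the jaw shut gently until the tongue is nipped squarely between both jaws and the red pointer stays within the green band, never pushing it far past the band. Leave the brass blank nipped there, let go of everything, and do not disturb the pot, jar, bowl or brick.

Things in the scene. Friction and masses are not known exactly. Their poses are not given: they have to be found in the camera images.
- caliper: Fixed bench caliper. Origin on the bench under the root of the fixed jaw's measuring face (the plane y = 0); +y: the way the sliding jaw opens. Dark plate: x -160 to 40, y -60 to 100, top at z 10 mm. Steel beam along y: x 3 to 21, y -48 to 198, z 14 to 24 mm. Both jaws reach from x -60 (tips) to 0 mm (beam), z 14 to 24 mm.
- fixed_jaw: Steel fixed jaw of the caliper, 60 mm long, 14 mm thick (y -14 to 0), z 14 to 24 mm, with its 30 x 50 mm head at x -4 to 26 mm, up to z 30 mm. Its frame coincides with the caliper's.
- carriage (a joint): Slide of the black carriage (x -3 to 27 mm, 60 mm long in y, top at z 34 mm) along the beam, 0 to 0.085 m. It stays where it is left; it takes about 11 N to move. The gap between the jaws is carriage + sprung_jaw.
- fin (a point): Grip point on the upright blue fin of the carriage, 19 mm below the fin's top. The fin is 26 mm along x, 12 mm thick along y (the sliding direction), and stands from z 34 to 77 mm: pinch it from above across its thickness. Its middle is 42 mm in +y from the unloaded jaw face, at caliper x 12 mm.
- sprung_jaw (a joint): Spring deflection of the sliding jaw relative to the carriage, 0 to 0.012 m (0 = no contact; 800 N/m). Its red pointer moves away from the gap over a white plate on the carriage as the jaw presses; it is in the green band (5 mm wide) at 0.003 to 0.008 m, that is 2.4 to 6.4 N.
- jaw_face (a point): Middle of the sliding jaw's measuring face (30 mm from the tip). The jaw is 60 mm long, 12 mm thick in y.
- copper_blank: Copper-coloured stepped blank, 108 mm long, 14 mm high, about 0.41 kg: wide body 56 x 40 mm (x -28 to 28 mm) and a tongue 20 mm wide (x 28 to 80 mm). Origin under the middle of the wide body, x towards the tongue, z up. It starts loose between the jaws, on the plate.
- copper_blank_mid (a point): Middle of the copper blank's length, on its underside, 26 mm from its origin along x.
- brass_blank: Brass-coloured stepped blank, 108 mm long, 14 mm high, about 0.45 kg: wide body 56 x 40 mm (x -28 to 28 mm) and a tongue 30 mm wide (x 28 to 80 mm). Origin under the middle of the wide body, x towards the tongue, z up. It starts flat on the bench.
- tray: Fixed grey open tray with a blue lining, 165 x 125 x 26 mm outside (x, y, z), walls and floor 5 mm. Origin at the centre of its underside.
- tool_pot: Bystander: dark round pot, 72 mm across, 85 mm high, with tool handles standing up to 156 mm. Origin at the centre of its foot.
- jar: Bystander: closed jar with white cap, 64 mm across, 75 mm high. Origin at the centre of its foot.
- bowl: Bystander: green bowl, 90 mm across, 50 mm high. Origin at the centre of its foot.
- brick: Bystander: pale grey soldering brick, 85 x 60 x 35 mm. Origin at the centre of its underside.
Mind the look-alikes: they are no part of the job. Leave any purple look-alike of the brass_blank alone. Of the things shaped like the tray, the grey one is meant.

How it is judged:
On the way, in this order (a step that is already met when the one before it is completed fails the run):
1. The copper blank lies flat in the tray, let go (x of copper_blank_mid in the frame of tray between -0.05 and 0.05 m and y of copper_blank_mid in the frame of tray between -0.05 and 0.05 m and z of copper_blank_mid in the frame of tray below 0.011 m and angle between copper_blank's own z axis and vertical below 0.1 rad and linear speed of copper_blank below 0.02 m/s and contact force between the fingers and copper_blank below 0.1 N), for 0.2 s.
2. The brass tongue is nipped between both jaws, the red pointer in the green band (value of joint sprung_jaw between 0.0025 and 0.0085 m and contact force between brass_blank and fixed_jaw above 0.5 N and y of jaw_face in the frame of caliper between 0.028 and 0.032 m and x of brass_blank in the frame of caliper above -0.118 m and z of brass_blank in the frame of caliper below 0.0135 m and angle between brass_blank's own z axis and vertical below 0.06 rad and angle between the x axis of brass_blank and the x axis of caliper, either way round below 0.07 rad), for 0.3 s.
At the end, for the whole second after the job is handed in: Copper flat in the tray (middle within 50 mm of its centre in x and y), brass flat on the plate, square to the jaws within 4 degrees, 22 mm or more of its tongue between them, gap 28 to 32 mm, spring 2.5 to 8.5 mm, over 0.5 N on the fixed jaw; all at rest (all of step 1 and all of step 2 and linear speed of brass_blank below 0.01 m/s); the robot touches nothing.
It fails at once if the jaw is pressed so hard that its pointer runs more than 3 mm past the green band (deflection over 11 mm) (value of joint sprung_jaw above 0.011 m).
It fails at once if the tool pot is moved more than 20 mm (distance of tool_pot from where it was at the start of the episode above 0.02 m).
It fails at once if the jar is moved more than 20 mm (distance of jar from where it was at the start of the episode above 0.02 m).
It fails at once if the green bowl is moved more than 20 mm (distance of bowl from where it was at the start of the episode above 0.02 m).
It fails at once if the soldering brick is moved more than 20 mm (distance of brick from where it was at the start of the episode above 0.02 m).
It also fails if it takes over 72 s, if anything falls off the work surface, if the arm or the gripper's body presses on something with over 40 N, if the wrist force passes 120 N, or if a joint passes its speed limit or range.

## Working session

There is one attempt and no reset: what is moved stays moved. The work goes in short steps, Python scripts to look and compute and a tool call to move; the robot and the scene stay as the last step left them, time stands still between calls to the robot, and variables do not carry over. Pictures are saved under pics/ and viewed, at most 10 in all, crops included, and the job is handed in when it is done.

Besides the shell and the picture viewer there is one more tool, called after "Call:" as name(argument=value, ...), one argument or row to a line, values as JSON. arm_command: Moves the arm, as the interface text tells. Its arguments: {"type":"object","properties":{"series":{"type":"array"},"hand":{"type":"number"},"squeeze":{"type":"number"}},"required":["series"]}

```bash
mkdir -p pics; python3 - <<'E'
from cell import *
import cv2,numpy as np
s=observe();print(s['time'],s['tool_pos'],s['tool_rot'],s['opening'])
for c in ("scene","top"):
    p=read_camera(c);cv2.imwrite(f"pics/{c}0.png",p["pixels"])
    print(c,p["K"][0],p["K"][1],p["k1"],p["rvec"],p["tvec"])
    for q in ["caliper","jaw_face","fin","copper_blank","copper_blank_mid","brass_blank","tray","tool_pot","jar","bowl","brick"]:
        print(q,[(np.round(d["point"],4).tolist(),round(d["confidence"],2)) for d in mark_of(p,q)[:3]])
E
```

```text
0.0 [ 0.23712919 -0.46803558  0.29154786] [-3.14004199e+00 -2.30407602e-04  4.68813394e-01] 0.09186890729130696
scene [464.28595978   0.         277.04204135] [  0.         464.28595978 222.43650101] -0.04854501553292764 [ 0.75092111  2.4637083  -1.31089899] [ 0.34743798 -0.0982526   1.54253098]
caliper [([0.6154, -0.0344, 0.0005], 0.73), ([0.5859, 0.0045, 0.022], 0.39), ([0.6285, 0.0505, 0.0531], 0.19)]
jaw_face [([0.5878, 0.0037, 0.0182], 0.63)]
fin [([0.6159, -0.034, -0.0021], 0.63), ([0.6292, 0.0487, 0.0522], 0.58)]
copper_blank [([0.5281, -0.026, 0.0093], 0.88), ([0.6154, -0.0333, -0.0029], 0.51)]
copper_blank_mid [([0.5523, -0.026, 0.0096], 0.75)]
brass_blank [([0.4691, 0.3533, -0.0021], 0.64), ([0.3373, 0.4381, 0.0], 0.57)]
tray [([0.4404, -0.3547, -0.0005], 0.94), ([0.2039, -0.3616, 0.0004], 0.58)]
tool_pot [([0.6242, 0.37, 0.0022], 0.82)]
jar [([0.6352, -0.3533, 0.0003], 0.76), ([0.5276, -0.0269, 0.0091], 0.46)]
bowl [([0.3762, -0.1816, 0.0039], 0.98)]
brick [([0.3695, 0.1864, 0.0029], 0.56), ([0.3775, -0.1768, 0.0027], 0.26)]
top [543.15097962   0.         279.57106891] [  0.         543.15097962 200.37441944] 0.03856402817331698 [ 2.14828335 -2.180663    0.11824607] [0.03891784 0.42006383 1.52712152]
caliper [([0.6197, -0.0313, 0.0022], 0.63)]
jaw_face [([0.5837, 0.0042, 0.0174], 0.49)]
fin [([0.629, 0.0469, 0.0612], 0.67), ([0.4728, 0.3516, -0.0019], 0.58), ([0.3787, -0.1837, -0.0018], 0.16)]
copper_blank [([0.5236, -0.0292, 0.0102], 0.61), ([0.6268, 0.3707, 0.0002], 0.17)]
copper_blank_mid [([0.5514, -0.0216, 0.0097], 0.62)]
brass_blank [([0.4745, 0.3521, -0.001], 0.82), ([0.3379, 0.4401, -0.0026], 0.75)]
tray [([0.4412, -0.3581, -0.0023], 0.89), ([0.1994, -0.3628, -0.0003], 0.79)]
tool_pot [([0.625, 0.3668, 0.0017], 0.82), ([0.4716, 0.3541, -0.0022], 0.58)]
jar [([0.6369, -0.3578, 0.0003], 0.93)]
bowl [([0.3751, -0.1838, -0.0005], 0.72)]
brick [([0.3637, 0.1919, 0.0001], 0.95)]
```

View pics/top0.png

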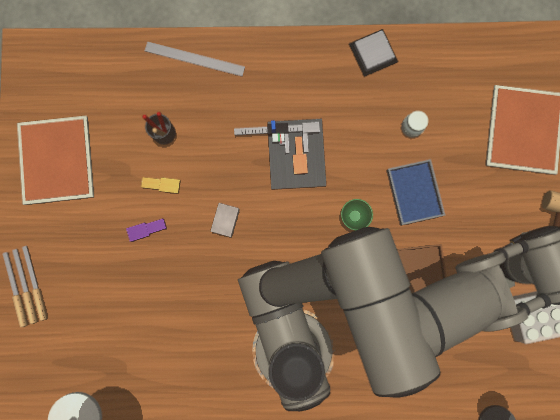

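View pics/scene0.png

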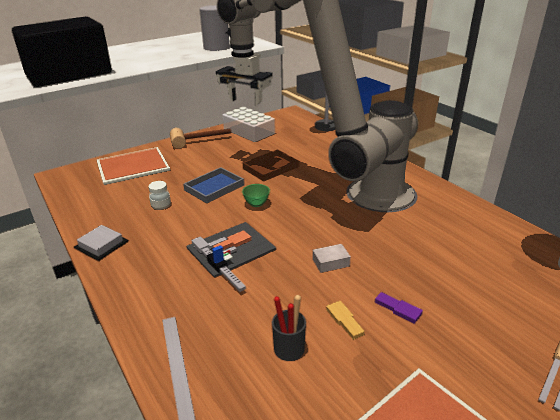

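The top view shows two candidates for the blank. The yellow one at (160,185) is brass, and the purple one at (146,230) is the look-alike. There are also two trays: the grey one with the blue lining at (415,192) is meant, and the brown one at (420,262) is not. The caliper is at (297,155), with the copper at (300,157). I'll confirm these in a crop and fit silhouettes.

```bash
cat > h.py <<'E'
from cell import *
import cv2,numpy as np
from scipy.optimize import minimize
S=4
def proj(p,P):
    P=np.asarray(P,float).reshape(-1,3)
    R=cv2.Rodrigues(np.float64(p["rvec"]))[0];c=P@R.T+np.ravel(p["tvec"])
    s=c[:,:2]/c[:,2:];s=s*(1+p["k1"]*(s**2).sum(1,keepdims=True))
    K=np.array(p["K"]);return s*[K[0,0],K[1,1]]+[K[0,2],K[1,2]]
def box(x0,x1,y0,y1,z0,z1): return np.array([[x,y,z] for x in(x0,x1) for y in(y0,y1) for z in(z0,z1)])/1000
def place(B,x,y,a,z=0):
    c,s=np.cos(a),np.sin(a);return B@np.array([[c,-s,0],[s,c,0],[0,0,1]]).T+[x,y,z]
def sil(p,boxes):
    m=np.zeros((420*S,560*S),np.uint8)
    for b in boxes:
        h=cv2.convexHull(((proj(p,b)+.5)*S-.5).astype(np.float32))
        cv2.fillConvexPoly(m,np.round(h*16).astype(np.int32),1,shift=4)
    return cv2.resize(m.astype(np.float32),(560,420),interpolation=cv2.INTER_AREA)
def fit(pm,boxf,q0,step):
    def cost(q): return sum(np.abs(sil(p,boxf(q))-m).sum()/max(m.sum(),1) for p,m in pm)
    r=None
    for k in range(2):
        q0=np.asarray(q0,float);sx=np.vstack([q0]+[q0+np.eye(len(q0))[i]*step[i]/(k+1) for i in range(len(q0))])
        r=minimize(cost,q0,method="Nelder-Mead",options=dict(initial_simplex=sx,xatol=1e-4,fatol=1e-4,maxiter=200));q0=r.x
    return np.round(r.x,4),round(r.fun,3)
def blank(w,z): return lambda q:[place(box(-28,28,-20,20,0,14),*q[:3],z),place(box(28,80,-w/2,w/2,0,14),*q[:3],z)]
tray=lambda q:[place(box(-82.5,82.5,-62.5,62.5,0,26),*q)]
def cal(q):
    g=q[3]*1000
    return [place(b,*q[:3]) for b in (box(-160,40,-60,100,0,10),box(3,21,-48,198,14,24),box(-4,26,-50,0,10,30),box(-3,27,g+12,g+72,10,34),box(-1,25,g+36,g+48,34,77))]
def near(p,q,pt,tol=.06):
    for d in boxes_of(p,q)[:0]: pass
    best=None
    for d in trace(p,q):
        m=d["pixels"];
        if not m.any(): continue
        c=np.array(np.nonzero(m))[::-1].mean(1);e=np.linalg.norm(c-proj(p,pt)[0])
        if best is None or e<best[0]: best=(e,m.astype(np.float32),d["confidence"])
    return best
E
python3 - <<'E'
from h import *
import cell; print([n for n in dir(cell) if 'over' in n],getattr(cell,'finger_overhang',None))
P=[read_camera("top"),read_camera("scene")]
J=[("copper",[("copper_blank",(.55,-.025,.02))],blank(20,.01),[.527,-.027,0.]),("brass",[("brass_blank",(.47,.353,.01))],blank(30,0),[.472,.353,0.]),("tray",[("tray",(.44,-.356,.01))],tray,[.44,-.356,.2]),
("cal",[("caliper",(.58,0,.01)),("fixed_jaw",(.6,-.05,.03)),("carriage",(.629,.048,.04)),("copper_blank",(.55,-.025,.02))],cal,[.618,-.033,0,.038])]
for n,qs,f,q0 in J:
    pm=[]
    for p in P:
        m=np.zeros((420,560),np.float32)
        for q,pt in qs:
            b=near(p,q,pt)
            if b: print(n,q,round(b[0],1),int(b[1].sum()),round(b[2],2))
            if b and b[0]<25: m=np.maximum(m,b[1])
        pm.append((p,m))
    starts=[q0] if n in("tray","cal") else [q0[:2]+[a] for a in np.arange(0,6.2,1.05)] if n=="brass" else [q0]
    for lab,x in (("both",pm),("top",pm[:1]),("scene",pm[1:])):
        r=min((fit(x,f,s,[.01,.01,.15,.01][:len(s)]) for s in starts),key=lambda t:t[1]);print(n,lab,*r,flush=True);starts=[list(r[0])]
im=P[0]["pixels"]
a=cv2.resize(im[105:245,120:260],(400,400),interpolation=3);b=cv2.resize(im[105:245,300:440],(400,400),interpolation=3)
cv2.imwrite("pics/crop1.png",np.hstack([a,b]))
E
```

```text
['finger_overhang'] 0.0655
copper copper_blank 3.1 365 0.68
copper copper_blank 3.2 317 0.87
copper both [ 0.5258 -0.0271  0.055 ] 0.492
copper top [ 0.5258 -0.0269  0.0517] 0.167
copper scene [ 0.5256 -0.0275  0.0409] 0.317
brass brass_blank 6.6 498 0.72
brass brass_blank 8.5 702 0.84
brass both [0.472  0.3499 1.4335] 0.177
brass top [0.4719 0.3501 1.4389] 0.112
brass scene [0.4717 0.3498 1.4169] 0.062
tray tray 0.6 2795 0.63
tray tray 0.5 1301 0.84
tray both [ 0.4395 -0.3568  0.1896] 0.088
tray top [ 0.4402 -0.3564  0.1902] 0.05
tray scene [ 0.4391 -0.357   0.193 ] 0.037
cal caliper 6.4 3516 0.74
cal fixed_jaw 5.2 327 0.63
cal carriage 8.3 381 0.58
cal copper_blank 3.1 365 0.68
cal caliper 2.2 2633 0.6
cal fixed_jaw 8.2 189 0.79
cal carriage 3.3 447 0.88
cal copper_blank 3.2 317 0.87
cal both [ 0.6198 -0.0357  0.0377  0.0294] 0.089
cal top [ 0.6198 -0.0351  0.0428  0.028 ] 0.046
cal scene [ 0.6199 -0.0366  0.0387  0.0314] 0.043
```

View pics/crop1.png

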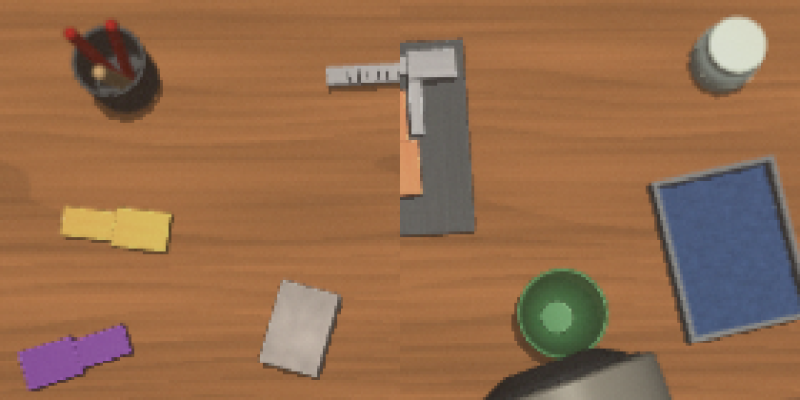

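The crop confirms that the yellow blank is brass, that purple is the decoy, and that the grey-rimmed tray with the blue lining is the right one. Next is the grasp on the copper.

```bash
cat >> h.py <<'E'
from scipy.spatial.transform import Rotation as Ro
def to(x,y,z,yaw,base=None):
    s=observe();p,r=(s["tool_pos"],s["tool_rot"]) if base is None else base
    R=Ro.from_euler("xyz",r);T=Ro.from_euler("xyz",[np.pi,0,yaw])
    print(np.round(R.inv().apply(np.array([x,y,z])-p)*1000,1),np.round(np.degrees((R.inv()*T).as_rotvec()),2))
E
python3 - <<'E'
from h import *
to(.538,-.0265,.16,.05)
E
```

```text
[ 468.  -258.3  132.2] [1.0e-02 0.0e+00 2.4e+01]
```

Call:
arm_command(
  series=[
    {"x": 468, "y": -258.3, "z": 132, "rz": 24},
    {"x": 468, "y": -258.3, "z": 132, "rz": 24},
    {"x": 468, "y": -258.3, "z": 132, "rz": 24},
    {"x": 468, "y": -258.3, "z": 132, "rz": 24},
    {"x": 468, "y": -258.3, "z": 132, "rz": 24},
    {"x": 468, "y": -258.3, "z": 132, "rz": 24},
    {"x": 468, "y": -258.3, "z": 132, "rz": 24},
    {"x": 468, "y": -258.3, "z": 132, "rz": 24},
    {"x": 468, "y": -258.3, "z": 132, "rz": 24},
    {"x": 468, "y": -258.3, "z": 132, "rz": 24},
    {"x": 468, "y": -258.3, "z": 132, "rz": 24},
    {"x": 468, "y": -258.3, "z": 132, "rz": 24},
    {"x": 468, "y": -258.3, "z": 132, "rz": 24},
    {"x": 468, "y": -258.3, "z": 132, "rz": 24},
    {"x": 468, "y": -258.3, "z": 132, "rz": 24},
    {"x": 468, "y": -258.3, "z": 132, "rz": 24},
  ],
  hand=66,
  squeeze=25,
)

```text
invalid input
```

```bash
python3 - <<'E'
from h import *
to(.538,-.0265,.078,.05)
p=read_camera("scene");x,y=proj(p,[.54,-.03,.03])[0].astype(int)
cv2.imwrite("pics/g1.png",cv2.resize(p["pixels"][y-60:y+60,x-80:x+80],(800,600),interpolation=3))
E
```

```text
[ 468.  -258.3  214.2] [1.0e-02 0.0e+00 2.4e+01]
```

View pics/g1.png

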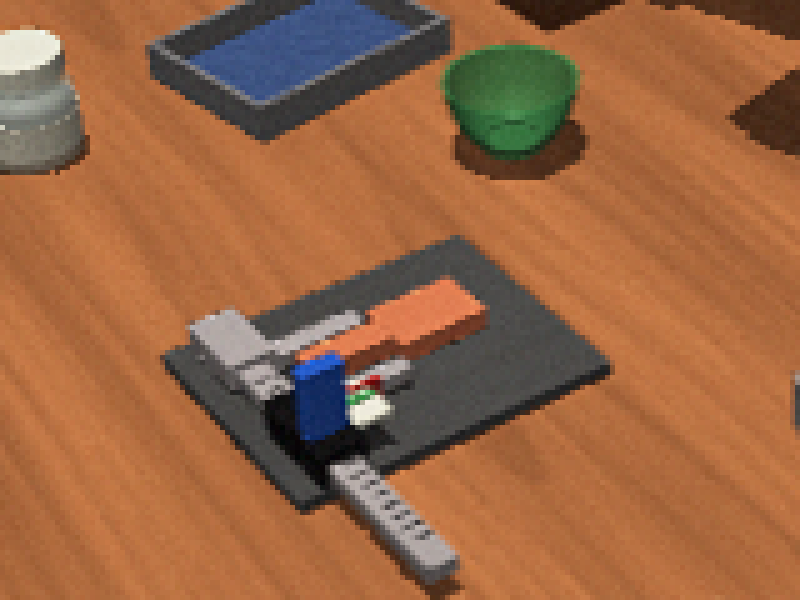

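The arm did not move because the call was refused. The view shows the copper at (400,320) with its tongue between the jaws and its wide body clear of the jaw tips. I'll try a small call with all keys.

Call:
arm_command(
  series=[
    {"x": 40, "y": -20, "z": 10, "rx": 0, "ry": 0, "rz": 2},
  ],
  hand=66,
  squeeze=25,
)

```text
time: 2.85
tool_pos: [0.2626, -0.4356, 0.2829]
tool_rot: [3.137, 0.001, 0.429]
contact_force: [0.7, -0.8, 0.3]
opening: 0.0877
grip_force: 0.0
```

```bash
python3 - <<'E'
from h import *
to(.538,-.0265,.16,.05)
E
```

```text
[ 420.7 -258.1  121.2] [ 0.26  0.03 21.7 ]
```

Call:
arm_command(
  series=[
    {"x": 420, "y": -253, "z": 121, "rx": 0, "ry": 0, "rz": 22},
    {"x": 420, "y": -253, "z": 121, "rx": 0, "ry": 0, "rz": 22},
    {"x": 420, "y": -253, "z": 121, "rx": 0, "ry": 0, "rz": 22},
    {"x": 420, "y": -253, "z": 121, "rx": 0, "ry": 0, "rz": 22},
    {"x": 420, "y": -253, "z": 121, "rx": 0, "ry": 0, "rz": 22},
    {"x": 420, "y": -253, "z": 121, "rx": 0, "ry": 0, "rz": 22},
    {"x": 420, "y": -253, "z": 121, "rx": 0, "ry": 0, "rz": 22},
    {"x": 420, "y": -253, "z": 121, "rx": 0, "ry": 0, "rz": 22},
    {"x": 420, "y": -253, "z": 121, "rx": 0, "ry": 0, "rz": 22},
    {"x": 420, "y": -253, "z": 121, "rx": 0, "ry": 0, "rz": 22},
    {"x": 420, "y": -253, "z": 121, "rx": 0, "ry": 0, "rz": 22},
    {"x": 420, "y": -253, "z": 121, "rx": 0, "ry": 0, "rz": 22},
    {"x": 420, "y": -253, "z": 121, "rx": 0, "ry": 0, "rz": 22},
    {"x": 420, "y": -253, "z": 121, "rx": 0, "ry": 0, "rz": 22},
  ],
)

```text
time: 4.25
tool_pos: [0.5381, -0.0278, 0.1617]
tool_rot: [3.141, -0.0, 0.048]
contact_force: [-0.1, 0.7, 0.2]
opening: 0.0662
grip_force: 0.0
```

```bash
python3 - <<'E'
from h import *
to(.538,-.0265,.078,.05);s=observe();print(s["tool_pos"],s["tool_rot"])
E
```

```text
[-0.1 -1.3 83.7] [ 0.03 -0.01 -0.1 ]
[ 0.53810549 -0.02779177  0.16169229] [ 3.14110181e+00 -2.46390549e-04  4.81867828e-02]
```

Descend, tips about 2 mm over the plate.

Call:
arm_command(
  series=[
    {"x": 0, "y": -1, "z": 45, "rx": 0, "ry": 0, "rz": 0},
    {"x": 0, "y": -1, "z": 70, "rx": 0, "ry": 0, "rz": 0},
    {"x": 0, "y": -1, "z": 83, "rx": 0, "ry": 0, "rz": 0},
    {"x": 0, "y": -1, "z": 83, "rx": 0, "ry": 0, "rz": 0},
    {"x": 0, "y": -1, "z": 83, "rx": 0, "ry": 0, "rz": 0},
  ],
)

```text
time: 4.75
tool_pos: [0.5389, -0.0262, 0.0791]
tool_rot: [3.141, -0.001, 0.049]
contact_force: [0.4, 0.1, -0.3]
opening: 0.0661
grip_force: 0.0
```

Call:
arm_command(
  series=[
    {"x": 0, "y": 0, "z": 0, "rx": 0, "ry": 0, "rz": 0},
    {"x": 0, "y": 0, "z": 0, "rx": 0, "ry": 0, "rz": 0},
    {"x": 0, "y": 0, "z": 0, "rx": 0, "ry": 0, "rz": 0},
    {"x": 0, "y": 0, "z": 0, "rx": 0, "ry": 0, "rz": 0},
    {"x": 0, "y": 0, "z": 0, "rx": 0, "ry": 0, "rz": 0},
    {"x": 0, "y": 0, "z": 0, "rx": 0, "ry": 0, "rz": 0},
  ],
  hand=30,
  squeeze=30,
)

```text
time: 5.35
tool_pos: [0.5387, -0.0254, 0.0786]
tool_rot: [3.141, -0.001, 0.05]
contact_force: [-0.2, -0.2, 4.3]
opening: 0.0396
grip_force: 30.0
```

Call:
arm_command(
  series=[
    {"x": 0, "y": 0, "z": -30, "rx": 0, "ry": 0, "rz": 0},
    {"x": 0, "y": 0, "z": -70, "rx": 0, "ry": 0, "rz": 0},
    {"x": 0, "y": 0, "z": -90, "rx": 0, "ry": 0, "rz": 0},
    {"x": 0, "y": 0, "z": -90, "rx": 0, "ry": 0, "rz": 0},
  ],
)

```text
time: 5.75
tool_pos: [0.5397, -0.0254, 0.1705]
tool_rot: [3.14, -0.005, 0.05]
contact_force: [-0.4, -0.9, -3.6]
opening: 0.0396
grip_force: 30.0
```

```bash
python3 - <<'E'
from h import *
to(.4258,-.3594,.15,.19)
E
```

```text
[-130.6  327.8   20.2] [ 0.09 -0.28 -8.02]
```

Call:
arm_command(
  series=[
    {"x": -14, "y": 35, "z": 0, "rx": 0, "ry": 0, "rz": -1},
    {"x": -30, "y": 75, "z": 0, "rx": 0, "ry": 0, "rz": -2},
    {"x": -46, "y": 115, "z": 0, "rx": 0, "ry": 0, "rz": -3},
    {"x": -62, "y": 155, "z": 0, "rx": 0, "ry": 0, "rz": -4},
    {"x": -78, "y": 195, "z": 0, "rx": 0, "ry": 0, "rz": -5},
    {"x": -94, "y": 235, "z": 5, "rx": 0, "ry": 0, "rz": -6},
    {"x": -110, "y": 275, "z": 10, "rx": 0, "ry": 0, "rz": -7},
    {"x": -124, "y": 310, "z": 15, "rx": 0, "ry": 0, "rz": -8},
    {"x": -130, "y": 328, "z": 20, "rx": 0, "ry": 0, "rz": -8},
    {"x": -130, "y": 328, "z": 20, "rx": 0, "ry": 0, "rz": -8},
    {"x": -130, "y": 328, "z": 20, "rx": 0, "ry": 0, "rz": -8},
    {"x": -130, "y": 328, "z": 20, "rx": 0, "ry": 0, "rz": -8},
  ],
)

```text
time: 6.95
tool_pos: [0.4254, -0.3578, 0.1477]
tool_rot: [-3.14, 0.0, 0.191]
contact_force: [0.7, -0.5, -2.0]
opening: 0.0397
grip_force: 30.0
```

```bash
python3 - <<'E'
from h import *
to(.4258,-.3594,.0745,.19)
E
```

```text
[ 0.1  1.7 73.2] [-0.09  0.03  0.04]
```

Call:
arm_command(
  series=[
    {"x": 0, "y": 1, "z": 35, "rx": 0, "ry": 0, "rz": 0},
    {"x": 0, "y": 1, "z": 60, "rx": 0, "ry": 0, "rz": 0},
    {"x": 0, "y": 1, "z": 70, "rx": 0, "ry": 0, "rz": 0},
    {"x": 0, "y": 1, "z": 73, "rx": 0, "ry": 0, "rz": 0},
    {"x": 0, "y": 1, "z": 74, "rx": 0, "ry": 0, "rz": 0},
    {"x": 0, "y": 1, "z": 74, "rx": 0, "ry": 0, "rz": 0},
  ],
)

```text
time: 7.55
tool_pos: [0.4259, -0.3607, 0.0754]
tool_rot: [3.14, -0.001, 0.19]
contact_force: [0.1, -1.3, -3.3]
opening: 0.0399
grip_force: 30.0
```

Call:
arm_command(
  series=[
    {"x": 0, "y": 0, "z": 0, "rx": 0, "ry": 0, "rz": 0},
    {"x": 0, "y": 0, "z": 0, "rx": 0, "ry": 0, "rz": 0},
    {"x": 0, "y": 0, "z": 0, "rx": 0, "ry": 0, "rz": 0},
    {"x": 0, "y": 0, "z": 0, "rx": 0, "ry": 0, "rz": 0},
    {"x": 0, "y": 0, "z": -30, "rx": 0, "ry": 0, "rz": 0},
    {"x": 0, "y": 0, "z": -80, "rx": 0, "ry": 0, "rz": 0},
    {"x": 0, "y": 0, "z": -110, "rx": 0, "ry": 0, "rz": 0},
    {"x": 0, "y": 0, "z": -110, "rx": 0, "ry": 0, "rz": 0},
  ],
  hand=52,
)

```text
time: 8.35
tool_pos: [0.4268, -0.3621, 0.1892]
tool_rot: [3.133, -0.005, 0.19]
contact_force: [-0.3, 0.5, -0.2]
opening: 0.0523
grip_force: 0.0
```

```bash
python3 - <<'E'
from h import *
P=[read_camera("top"),read_camera("scene")]
for p in P:
    print([(np.round(d["point"],4).tolist(),round(d["confidence"],2)) for d in mark_of(p,"copper_blank_mid")[:2]])
a=[]
for p in P:
    x,y=proj(p,[.44,-.356,.02])[0].astype(int);a.append(cv2.resize(p["pixels"][y-40:y+40,x-40:x+40],(400,400),interpolation=3))
cv2.imwrite("pics/tray.png",np.hstack(a))
# over the brass, grip x=+12
o=np.array([.472,.350]);yw=1.433
g=o+.012*np.array([np.cos(yw),np.sin(yw)]);print(g)
to(g[0],g[1],.185,yw)
E
```

```text
[]
[([0.4388, -0.358, 0.0053], 0.73)]
[0.47364833 0.36188625]
[ 184.  -699.6   -0.8] [-1.400e-01 -1.000e-02 -7.125e+01]
```

View pics/tray.png

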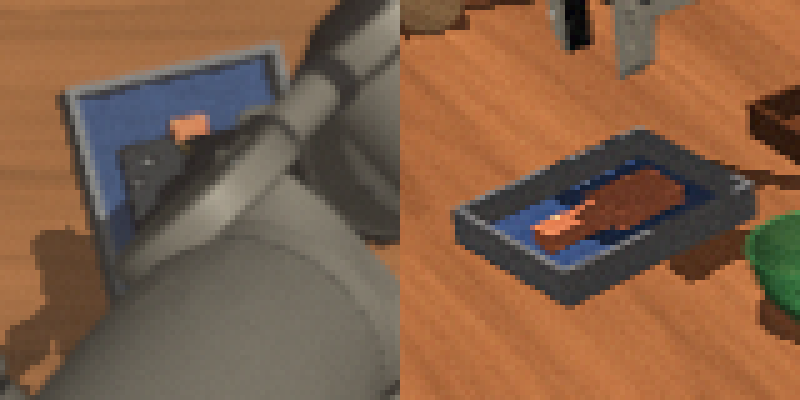

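The copper lies flat in the tray: in the right half, the body is at (640,195) and the tongue at (560,230). Next I pinch the fin and open the jaw for clearance. This also gives the fin's position in the robot frame.

```bash
python3 - <<'E'
from h import *
to(.629,.048,.19,.04)
E
```

```text
[ 277.4 -362.1   -6.6] [-0.11  0.08  8.56]
```

Call:
arm_command(
  series=[
    {"x": 25, "y": -35, "z": 0, "rx": 0, "ry": 0, "rz": 1},
    {"x": 52, "y": -70, "z": 0, "rx": 0, "ry": 0, "rz": 2},
    {"x": 80, "y": -105, "z": 0, "rx": 0, "ry": 0, "rz": 3},
    {"x": 108, "y": -140, "z": 0, "rx": 0, "ry": 0, "rz": 4},
    {"x": 136, "y": -177, "z": 0, "rx": 0, "ry": 0, "rz": 5},
    {"x": 164, "y": -214, "z": 0, "rx": 0, "ry": 0, "rz": 6},
    {"x": 192, "y": -251, "z": 0, "rx": 0, "ry": 0, "rz": 7},
    {"x": 220, "y": -288, "z": 0, "rx": 0, "ry": 0, "rz": 8},
    {"x": 250, "y": -325, "z": 0, "rx": 0, "ry": 0, "rz": 8.5},
    {"x": 270, "y": -353, "z": 0, "rx": 0, "ry": 0, "rz": 8.5},
    {"x": 277, "y": -362, "z": 0, "rx": 0, "ry": 0, "rz": 8.5},
    {"x": 277, "y": -362, "z": 0, "rx": 0, "ry": 0, "rz": 8.5},
    {"x": 277, "y": -362, "z": 0, "rx": 0, "ry": 0, "rz": 8.5},
  ],
  hand=45,
)

```text
time: 9.85
tool_pos: [0.6284, 0.0463, 0.1831]
tool_rot: [3.141, 0.002, 0.041]
contact_force: [-0.0, 0.4, -0.1]
opening: 0.045
grip_force: 0.0
```

```bash
python3 - <<'E'
from h import *
P=[read_camera("top"),read_camera("scene")]
for q in ("fin","jaw_face"):
  for p in P: print(q,[(np.round(d["point"],4).tolist(),round(d["confidence"],2)) for d in mark_of(p,q)[:2]])
to(.629,.048,.105,.04)
E
```

```text
fin []
fin [([0.6268, 0.0494, 0.0554], 0.64)]
jaw_face []
jaw_face [([0.5861, 0.0059, 0.0187], 0.43)]
[ 0.1 -1.8 79.4] [ 0.01 -0.01 -0.02]
```

Call:
arm_command(
  series=[
    {"x": 0, "y": -2, "z": 30, "rx": 0, "ry": 0, "rz": 0},
    {"x": 0, "y": -2, "z": 60, "rx": 0, "ry": 0, "rz": 0},
    {"x": 0, "y": -2, "z": 78, "rx": 0, "ry": 0, "rz": 0},
    {"x": 0, "y": -2, "z": 78, "rx": 0, "ry": 0, "rz": 0},
    {"x": 0, "y": -2, "z": 78, "rx": 0, "ry": 0, "rz": 0},
  ],
)

```text
time: 10.65
tool_pos: [0.6293, 0.0489, 0.1067]
tool_rot: [3.141, -0.0, 0.041]
contact_force: [-0.2, -0.4, 0.5]
opening: 0.0451
grip_force: 0.0
```

Call:
arm_command(
  series=[
    {"x": 0, "y": 0, "z": 0, "rx": 0, "ry": 0, "rz": 0},
    {"x": 0, "y": 0, "z": 0, "rx": 0, "ry": 0, "rz": 0},
    {"x": 0, "y": 0, "z": 0, "rx": 0, "ry": 0, "rz": 0},
    {"x": 0, "y": 0, "z": 0, "rx": 0, "ry": 0, "rz": 0},
    {"x": 0, "y": 0, "z": 0, "rx": 0, "ry": 0, "rz": 0},
    {"x": 0, "y": 0, "z": 0, "rx": 0, "ry": 0, "rz": 0},
    {"x": 0, "y": 0, "z": 0, "rx": 0, "ry": 0, "rz": 0},
  ],
  hand=5,
  squeeze=30,
)

```text
time: 11.35
tool_pos: [0.6292, 0.0489, 0.1066]
tool_rot: [3.141, -0.001, 0.041]
contact_force: [-0.7, -3.9, 4.4]
opening: 0.0121
grip_force: 30.0
```

Call:
arm_command(
  series=[
    {"x": 0, "y": -4, "z": 0, "rx": 0, "ry": 0, "rz": 0},
    {"x": 0, "y": -8, "z": 0, "rx": 0, "ry": 0, "rz": 0},
    {"x": 0, "y": -12, "z": 0, "rx": 0, "ry": 0, "rz": 0},
    {"x": 0, "y": -14, "z": 0, "rx": 0, "ry": 0, "rz": 0},
    {"x": 0, "y": -14, "z": 0, "rx": 0, "ry": 0, "rz": 0},
  ],
)

```text
time: 11.85
tool_pos: [0.6287, 0.0616, 0.1066]
tool_rot: [3.139, -0.0, 0.041]
contact_force: [-1.3, -9.4, 3.0]
opening: 0.0117
grip_force: 30.0
```

Call:
arm_command(
  series=[
    {"x": 0, "y": 0, "z": 0, "rx": 0, "ry": 0, "rz": 0},
    {"x": 0, "y": 0, "z": 0, "rx": 0, "ry": 0, "rz": 0},
    {"x": 0, "y": 0, "z": 0, "rx": 0, "ry": 0, "rz": 0},
    {"x": 0, "y": 0, "z": 0, "rx": 0, "ry": 0, "rz": 0},
    {"x": 0, "y": 0, "z": -40, "rx": 0, "ry": 0, "rz": 0},
    {"x": 0, "y": 0, "z": -85, "rx": 0, "ry": 0, "rz": 0},
    {"x": 0, "y": 0, "z": -130, "rx": 0, "ry": 0, "rz": 0},
    {"x": 0, "y": 0, "z": -140, "rx": 0, "ry": 0, "rz": 0},
  ],
  hand=62,
)

```text
time: 12.65
tool_pos: [0.6303, 0.0636, 0.2524]
tool_rot: [3.141, -0.01, 0.042]
contact_force: [1.1, 0.1, -0.0]
opening: 0.0619
grip_force: 0.0
```

```bash
python3 - <<'E'
from h import *
to(.471,.361,.245,1.433)
E
```

```text
[-146.9 -303.8    5.7] [  0.43  -0.47 -79.72]
```

Call:
arm_command(
  series=[
    {"x": -12, "y": -25, "z": 5, "rx": 0, "ry": 0, "rz": -7},
    {"x": -25, "y": -52, "z": 5, "rx": 0, "ry": 0, "rz": -15},
    {"x": -40, "y": -80, "z": 5, "rx": 0, "ry": 0, "rz": -23},
    {"x": -55, "y": -110, "z": 5, "rx": 0, "ry": 0, "rz": -31},
    {"x": -70, "y": -140, "z": 5, "rx": 0, "ry": 0, "rz": -39},
    {"x": -85, "y": -170, "z": 5, "rx": 0, "ry": 0, "rz": -47},
    {"x": -100, "y": -200, "z": 5, "rx": 0, "ry": 0, "rz": -55},
    {"x": -115, "y": -232, "z": 5, "rx": 0, "ry": 0, "rz": -63},
    {"x": -130, "y": -265, "z": 5, "rx": 0, "ry": 0, "rz": -71},
    {"x": -140, "y": -290, "z": 5, "rx": 0, "ry": 0, "rz": -78},
    {"x": -147, "y": -304, "z": 5, "rx": 0, "ry": 0, "rz": -80},
    {"x": -147, "y": -304, "z": 5, "rx": 0, "ry": 0, "rz": -80},
    {"x": -147, "y": -304, "z": 5, "rx": 0, "ry": 0, "rz": -80},
  ],
)

```text
time: 13.95
tool_pos: [0.4693, 0.3604, 0.2408]
tool_rot: [-3.142, 0.001, 1.435]
contact_force: [0.7, 0.1, 0.2]
opening: 0.0618
grip_force: 0.0
```

```bash
python3 - <<'E'
from h import *
to(.471,.361,.069,1.433)
E
```

```text
[  1.    1.7 171.8] [-0.    0.05  0.14]
```

Call:
arm_command(
  series=[
    {"x": 1, "y": 1, "z": 40, "rx": 0, "ry": 0, "rz": 0},
    {"x": 1, "y": 1, "z": 85, "rx": 0, "ry": 0, "rz": 0},
    {"x": 1, "y": 1, "z": 125, "rx": 0, "ry": 0, "rz": 0},
    {"x": 1, "y": 1, "z": 155, "rx": 0, "ry": 0, "rz": 0},
    {"x": 1, "y": 1, "z": 170, "rx": 0, "ry": 0, "rz": 0},
    {"x": 1, "y": 1, "z": 171, "rx": 0, "ry": 0, "rz": 0},
    {"x": 1, "y": 1, "z": 171, "rx": 0, "ry": 0, "rz": 0},
  ],
)

```text
time: 14.65
tool_pos: [0.4711, 0.3609, 0.0704]
tool_rot: [3.141, 0.0, 1.435]
contact_force: [-0.4, 0.7, -0.8]
opening: 0.0615
grip_force: 0.0
```

Call:
arm_command(
  series=[
    {"x": 0, "y": 0, "z": 0, "rx": 0, "ry": 0, "rz": 0},
    {"x": 0, "y": 0, "z": 0, "rx": 0, "ry": 0, "rz": 0},
    {"x": 0, "y": 0, "z": 0, "rx": 0, "ry": 0, "rz": 0},
    {"x": 0, "y": 0, "z": 0, "rx": 0, "ry": 0, "rz": 0},
    {"x": 0, "y": 0, "z": 0, "rx": 0, "ry": 0, "rz": 0},
    {"x": 0, "y": 0, "z": 0, "rx": 0, "ry": 0, "rz": 0},
  ],
  hand=30,
  squeeze=30,
)

```text
time: 15.25
tool_pos: [0.4709, 0.362, 0.0712]
tool_rot: [3.14, -0.001, 1.438]
contact_force: [1.5, -2.1, 6.0]
opening: 0.0397
grip_force: 30.0
```

Call:
arm_command(
  series=[
    {"x": 0, "y": 0, "z": -30, "rx": 0, "ry": 0, "rz": 0},
    {"x": 0, "y": 0, "z": -75, "rx": 0, "ry": 0, "rz": 0},
    {"x": 0, "y": 0, "z": -120, "rx": 0, "ry": 0, "rz": 0},
    {"x": 0, "y": 0, "z": -160, "rx": 0, "ry": 0, "rz": 0},
    {"x": 0, "y": 0, "z": -180, "rx": 0, "ry": 0, "rz": 0},
    {"x": 0, "y": 0, "z": -180, "rx": 0, "ry": 0, "rz": 0},
  ],
)

```text
time: 15.85
tool_pos: [0.4707, 0.3624, 0.2528]
tool_rot: [3.138, -0.003, 1.438]
contact_force: [-0.3, 0.3, -4.5]
opening: 0.0393
grip_force: 30.0
```

```bash
python3 - <<'E'
from h import *
to(.5361,-.020,.2,.04)
E
```

```text
[-370.5  115.4   52.1] [ 6.000e-02 -3.000e-01  8.008e+01]
```

Call:
arm_command(
  series=[
    {"x": -25, "y": 8, "z": 0, "rx": 0, "ry": 0, "rz": 6},
    {"x": -55, "y": 17, "z": 0, "rx": 0, "ry": 0, "rz": 13},
    {"x": -90, "y": 28, "z": 0, "rx": 0, "ry": 0, "rz": 20},
    {"x": -125, "y": 39, "z": 0, "rx": 0, "ry": 0, "rz": 27},
    {"x": -160, "y": 50, "z": 0, "rx": 0, "ry": 0, "rz": 34},
    {"x": -195, "y": 61, "z": 0, "rx": 0, "ry": 0, "rz": 41},
    {"x": -230, "y": 72, "z": 0, "rx": 0, "ry": 0, "rz": 48},
    {"x": -265, "y": 83, "z": 0, "rx": 0, "ry": 0, "rz": 55},
    {"x": -300, "y": 93, "z": 10, "rx": 0, "ry": 0, "rz": 62},
    {"x": -330, "y": 103, "z": 20, "rx": 0, "ry": 0, "rz": 69},
    {"x": -355, "y": 110, "z": 30, "rx": 0, "ry": 0, "rz": 75},
    {"x": -370, "y": 115, "z": 40, "rx": 0, "ry": 0, "rz": 80},
    {"x": -370, "y": 115, "z": 50, "rx": 0, "ry": 0, "rz": 80},
    {"x": -370, "y": 115, "z": 50, "rx": 0, "ry": 0, "rz": 80},
    {"x": -370, "y": 115, "z": 50, "rx": 0, "ry": 0, "rz": 80},
  ],
)

```text
time: 17.35
tool_pos: [0.5343, -0.0192, 0.1991]
tool_rot: [-3.141, 0.003, 0.043]
contact_force: [0.5, -1.1, -3.5]
opening: 0.0397
grip_force: 30.0
```

```bash
python3 - <<'E'
from h import *
s=observe();print(s["tool_pos"],s["tool_rot"])
to(.5361,-.020,.105,.04)
p=read_camera("scene")
print([(np.round(d["point"],4).tolist(),round(d["confidence"],2)) for d in mark_of(p,"brass_blank")[:2]])
E
```

```text
[ 0.53427019 -0.0192418   0.19913832] [-3.14076680e+00  2.53262256e-03  4.31167154e-02]
[ 2.   0.9 94.1] [-0.05  0.15  0.18]
[([0.3393, 0.4409, -0.001], 0.75), ([0.5241, -0.017, 0.1287], 0.65)]
```

Call:
arm_command(
  series=[
    {"x": 2, "y": 1, "z": 30, "rx": 0, "ry": 0, "rz": 0},
    {"x": 2, "y": 1, "z": 65, "rx": 0, "ry": 0, "rz": 0},
    {"x": 2, "y": 1, "z": 90, "rx": 0, "ry": 0, "rz": 0},
    {"x": 2, "y": 1, "z": 94, "rx": 0, "ry": 0, "rz": 0},
    {"x": 2, "y": 1, "z": 94, "rx": 0, "ry": 0, "rz": 0},
    {"x": 2, "y": 1, "z": 94, "rx": 0, "ry": 0, "rz": 0},
  ],
)

```text
time: 18.05
tool_pos: [0.5381, -0.021, 0.1078]
tool_rot: [3.141, -0.003, 0.042]
contact_force: [0.1, -0.2, -3.8]
opening: 0.0395
grip_force: 30.0
```

```bash
python3 - <<'E'
from h import *
s=observe();print(s["tool_pos"],s["tool_rot"])
a=[]
for c,h in (("scene",45),("top",40)):
    p=read_camera(c);x,y=proj(p,[.58,0.,.03])[0].astype(int);a.append(cv2.resize(p["pixels"][y-h:y+h,x-h:x+h],(400,400),interpolation=3))
cv2.imwrite("pics/over.png",np.hstack(a))
E
```

```text
[ 0.53808481 -0.02097632  0.10784741] [ 3.14083939e+00 -3.07198598e-03  4.18102585e-02]
```

View pics/over.png

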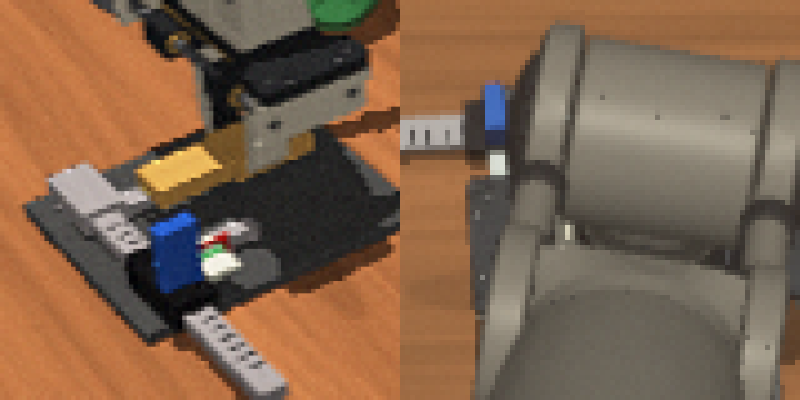

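The tongue at (190,170) hovers above the gap, aligned between the fixed jaw at (90,195) and the sliding jaw at (240,235). I'll shift 5 mm away from the fixed jaw and lower.

Call:
arm_command(
  series=[
    {"x": 0, "y": -5, "z": 0, "rx": 0, "ry": 0, "rz": 0},
    {"x": 0, "y": -5, "z": 5, "rx": 0, "ry": 0, "rz": 0},
    {"x": 0, "y": -5, "z": 14, "rx": 0, "ry": 0, "rz": 0},
    {"x": 0, "y": -5, "z": 20, "rx": 0, "ry": 0, "rz": 0},
    {"x": 0, "y": -5, "z": 23, "rx": 0, "ry": 0, "rz": 0},
    {"x": 0, "y": -5, "z": 24, "rx": 0, "ry": 0, "rz": 0},
    {"x": 0, "y": -5, "z": 24, "rx": 0, "ry": 0, "rz": 0},
  ],
)

```text
time: 18.85
tool_pos: [0.5368, -0.0161, 0.082]
tool_rot: [-3.142, 0.0, 0.041]
contact_force: [-0.3, 0.6, -4.4]
opening: 0.0395
grip_force: 30.0
```

Call:
arm_command(
  series=[
    {"x": 0, "y": 1, "z": 0, "rx": 0, "ry": 0, "rz": 0},
    {"x": 0, "y": 2, "z": 0, "rx": 0, "ry": 0, "rz": 0},
    {"x": 0, "y": 3, "z": 0, "rx": 0, "ry": 0, "rz": 0},
    {"x": 0, "y": 4, "z": 0, "rx": 0, "ry": 0, "rz": 0},
    {"x": 0, "y": 5, "z": 0, "rx": 0, "ry": 0, "rz": 0},
    {"x": 0, "y": 5, "z": 0, "rx": 0, "ry": 0, "rz": 0},
  ],
)

```text
time: 19.45
tool_pos: [0.537, -0.0212, 0.0823]
tool_rot: [3.141, -0.0, 0.041]
contact_force: [0.5, 0.2, -4.7]
opening: 0.0396
grip_force: 30.0
```

Call:
arm_command(
  series=[
    {"x": 0, "y": 1, "z": 0, "rx": 0, "ry": 0, "rz": 0},
    {"x": 0, "y": 1.5, "z": 0, "rx": 0, "ry": 0, "rz": 0},
    {"x": 0, "y": 1.5, "z": 0, "rx": 0, "ry": 0, "rz": 0},
  ],
)

```text
time: 19.75
tool_pos: [0.5371, -0.0226, 0.0822]
tool_rot: [3.141, -0.0, 0.041]
contact_force: [-0.3, -0.4, -5.0]
opening: 0.0399
grip_force: 30.0
```

Call:
arm_command(
  series=[
    {"x": 0, "y": 1, "z": 0, "rx": 0, "ry": 0, "rz": 0},
    {"x": 0, "y": 1, "z": 0, "rx": 0, "ry": 0, "rz": 0},
  ],
)

```text
time: 19.95
tool_pos: [0.537, -0.0234, 0.0822]
tool_rot: [-3.141, 0.0, 0.041]
contact_force: [1.0, 1.2, -3.7]
opening: 0.0395
grip_force: 30.0
```

Call:
arm_command(
  series=[
    {"x": 0, "y": 1, "z": 0, "rx": 0, "ry": 0, "rz": 0},
    {"x": 0, "y": 1, "z": 0, "rx": 0, "ry": 0, "rz": 0},
  ],
)

```text
time: 20.15
tool_pos: [0.537, -0.0237, 0.0822]
tool_rot: [-3.14, 0.0, 0.042]
contact_force: [-0.4, 5.5, -4.5]
opening: 0.0397
grip_force: 30.0
```

Call:
arm_command(
  series=[
    {"x": 0, "y": -0.5, "z": 0.7, "rx": 0, "ry": 0, "rz": 0},
    {"x": 0, "y": -0.5, "z": 1.2, "rx": 0, "ry": 0, "rz": 0},
    {"x": 0, "y": -0.5, "z": 1.5, "rx": 0, "ry": 0, "rz": 0},
    {"x": 0, "y": -0.5, "z": 1.5, "rx": 0, "ry": 0, "rz": 0},
  ],
)

```text
time: 20.55
tool_pos: [0.5371, -0.0236, 0.0812]
tool_rot: [-3.141, -0.0, 0.041]
contact_force: [-1.8, 5.5, 1.7]
opening: 0.0396
grip_force: 30.0
```

Call:
arm_command(
  series=[
    {"x": 0, "y": 0, "z": 0, "rx": 0, "ry": 0, "rz": 0},
    {"x": 0, "y": 0, "z": 0, "rx": 0, "ry": 0, "rz": 0},
    {"x": 0, "y": 0, "z": 0, "rx": 0, "ry": 0, "rz": 0},
    {"x": 0, "y": 0, "z": 0, "rx": 0, "ry": 0, "rz": 0},
    {"x": 0, "y": 0, "z": -20, "rx": 0, "ry": 0, "rz": 0},
    {"x": 0, "y": 0, "z": -60, "rx": 0, "ry": 0, "rz": 0},
    {"x": 0, "y": 0, "z": -105, "rx": 0, "ry": 0, "rz": 0},
    {"x": 0, "y": 0, "z": -105, "rx": 0, "ry": 0, "rz": 0},
  ],
  hand=52,
)

```text
time: 21.35
tool_pos: [0.54, -0.0247, 0.1916]
tool_rot: [3.139, -0.011, 0.041]
contact_force: [0.5, 0.2, 0.5]
opening: 0.0521
grip_force: 0.0
```

```bash
python3 - <<'E'
from h import *
s=observe();print(s["tool_pos"],s["tool_rot"])
to(.6287,.0625,.185,.041)
p=read_camera("scene")
for q in ("brass_blank","fin","jaw_face"):print([(np.round(d["point"],4).tolist(),round(d["confidence"],2)) for d in mark_of(p,q)[:2]])
x,y=proj(p,[.58,0.,.03])[0].astype(int);cv2.imwrite("pics/set.png",cv2.resize(p["pixels"][y-40:y+40,x-50:x+50],(750,600),interpolation=3))
E
```

```text
[ 0.54004649 -0.02469532  0.19156956] [ 3.13878281 -0.01139087  0.04110766]
[ 92.1 -83.5   7.4] [ 0.16 -0.65  0.01]
[([0.3371, 0.4394, 0.0001], 0.83), ([0.526, -0.0177, 0.0078], 0.67)]
[([0.6293, 0.0629, 0.0538], 0.72), ([0.6145, -0.0358, -0.0029], 0.31)]
[([0.5877, 0.0185, 0.0204], 0.56)]
```

View pics/set.png

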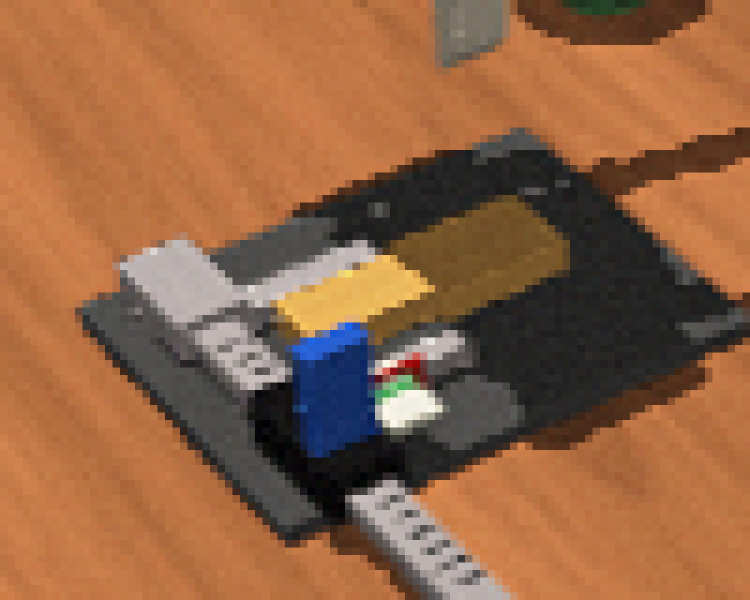

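The brass lies flat with its tongue at (350,295) along the fixed jaw. The sliding jaw is at (420,345) with its pointer unloaded. Now to the fin.

Call:
arm_command(
  series=[
    {"x": 30, "y": -27, "z": 0, "rx": 0, "ry": 0, "rz": 0},
    {"x": 62, "y": -55, "z": 0, "rx": 0, "ry": 0, "rz": 0},
    {"x": 90, "y": -80, "z": 0, "rx": 0, "ry": 0, "rz": 0},
    {"x": 92, "y": -82, "z": 10, "rx": 0, "ry": 0, "rz": 0},
    {"x": 92, "y": -82, "z": 45, "rx": 0, "ry": 0, "rz": 0},
    {"x": 92, "y": -82, "z": 75, "rx": 0, "ry": 0, "rz": 0},
    {"x": 92, "y": -82, "z": 79, "rx": 0, "ry": 0, "rz": 0},
    {"x": 92, "y": -82, "z": 79, "rx": 0, "ry": 0, "rz": 0},
    {"x": 92, "y": -82, "z": 79, "rx": 0, "ry": 0, "rz": 0},
  ],
)

```text
time: 22.45
tool_pos: [0.6262, 0.0613, 0.1077]
tool_rot: [3.141, -0.001, 0.041]
contact_force: [0.1, -0.4, -0.2]
opening: 0.0517
grip_force: 0.0
```

Call:
arm_command(
  series=[
    {"x": 0, "y": 0, "z": 0, "rx": 0, "ry": 0, "rz": 0},
    {"x": 0, "y": 0, "z": 0, "rx": 0, "ry": 0, "rz": 0},
    {"x": 0, "y": 0, "z": 0, "rx": 0, "ry": 0, "rz": 0},
    {"x": 0, "y": 0, "z": 0, "rx": 0, "ry": 0, "rz": 0},
    {"x": 0, "y": 0, "z": 0, "rx": 0, "ry": 0, "rz": 0},
    {"x": 0, "y": 0, "z": 0, "rx": 0, "ry": 0, "rz": 0},
    {"x": 0, "y": 0, "z": 0, "rx": 0, "ry": 0, "rz": 0},
  ],
  hand=5,
  squeeze=40,
)

```text
time: 23.15
tool_pos: [0.6257, 0.0615, 0.1068]
tool_rot: [3.141, -0.0, 0.041]
contact_force: [-0.7, -0.8, 1.2]
opening: 0.0116
grip_force: 40.0
```

```bash
python3 - <<'E'
from h import *
s=observe();a=.041;t=np.array(s["tool_pos"]);print(t,s["tool_rot"],s["opening"])
n=np.array([-np.sin(a),np.cos(a)]);b=np.array([.537,-.0235])
fin=(t[:2]-b)@n*1000+15;print("fin cal y",fin,"gap",fin-42,"move for 5.5mm",fin-42-24.5)
E
```

```text
[0.62570372 0.06146203 0.10681088] [ 3.14120340e+00 -7.25115001e-05  4.12639492e-02] 0.011559433454830514
fin cal y 96.25479972934973 gap 54.25479972934973 move for 5.5mm 29.754799729349727
```

Call:
arm_command(
  series=[
    {"x": 0, "y": 3, "z": 0, "rx": 0, "ry": 0, "rz": 0},
    {"x": 0, "y": 7, "z": 0, "rx": 0, "ry": 0, "rz": 0},
    {"x": 0, "y": 11, "z": 0, "rx": 0, "ry": 0, "rz": 0},
    {"x": 0, "y": 15, "z": 0, "rx": 0, "ry": 0, "rz": 0},
    {"x": 0, "y": 18, "z": 0, "rx": 0, "ry": 0, "rz": 0},
    {"x": 0, "y": 20, "z": 0, "rx": 0, "ry": 0, "rz": 0},
    {"x": 0, "y": 22, "z": 0, "rx": 0, "ry": 0, "rz": 0},
  ],
)

```text
time: 23.85
tool_pos: [0.6265, 0.0422, 0.1069]
tool_rot: [-3.138, -0.0, 0.042]
contact_force: [0.5, 11.4, 2.4]
opening: 0.0118
grip_force: 40.0
```

Call:
arm_command(
  series=[
    {"x": 0, "y": 1, "z": 0, "rx": 0, "ry": 0, "rz": 0},
    {"x": 0, "y": 2, "z": 0, "rx": 0, "ry": 0, "rz": 0},
  ],
)

```text
time: 24.05
tool_pos: [0.6266, 0.0402, 0.1068]
tool_rot: [-3.138, -0.0, 0.042]
contact_force: [-0.1, 12.5, 1.5]
opening: 0.0116
grip_force: 40.0
```

Call:
arm_command(
  series=[
    {"x": 0, "y": 1, "z": 0, "rx": 0, "ry": 0, "rz": 0},
    {"x": 0, "y": 2, "z": 0, "rx": 0, "ry": 0, "rz": 0},
  ],
)

```text
time: 24.25
tool_pos: [0.6267, 0.0383, 0.1069]
tool_rot: [-3.138, -0.0, 0.042]
contact_force: [-0.1, 10.5, 2.6]
opening: 0.0118
grip_force: 40.0
```

```bash
python3 - <<'E'
from h import *
s=observe();a=.041;t=np.array(s["tool_pos"]);print(t,s["tool_rot"],s["opening"])
n=np.array([-np.sin(a),np.cos(a)]);b=np.array([.537,-.0235])
fin=(t[:2]-b)@n*1000+15;print("fin cal y",fin,"unloaded gap",fin-42)
E
```

```text
[0.62666981 0.03826399 0.10685352] [-3.13817446e+00 -3.48456366e-04  4.17808354e-02] 0.011841968676315855
fin cal y 73.03665513728114 unloaded gap 31.036655137281144
```

Call:
arm_command(
  series=[
    {"x": 0, "y": 1, "z": 0, "rx": 0, "ry": 0, "rz": 0},
    {"x": 0, "y": 2, "z": 0, "rx": 0, "ry": 0, "rz": 0},
    {"x": 0, "y": 3, "z": 0, "rx": 0, "ry": 0, "rz": 0},
    {"x": 0, "y": 3, "z": 0, "rx": 0, "ry": 0, "rz": 0},
  ],
)

```text
time: 24.65
tool_pos: [0.6268, 0.0353, 0.1069]
tool_rot: [-3.138, -0.0, 0.042]
contact_force: [-0.2, 11.7, 1.4]
opening: 0.012
grip_force: 40.0
```

Call:
arm_command(
  series=[
    {"x": 0, "y": 1, "z": 0, "rx": 0, "ry": 0, "rz": 0},
    {"x": 0, "y": 2, "z": 0, "rx": 0, "ry": 0, "rz": 0},
    {"x": 0, "y": 2, "z": 0, "rx": 0, "ry": 0, "rz": 0},
  ],
)

```text
time: 24.95
tool_pos: [0.6269, 0.0337, 0.1069]
tool_rot: [-3.138, -0.0, 0.042]
contact_force: [-0.5, 12.4, 2.3]
opening: 0.012
grip_force: 40.0
```

```bash
python3 - <<'E'
from h import *
s=observe();a=.041;t=np.array(s["tool_pos"]);print(t,s["tool_rot"],s["opening"])
n=np.array([-np.sin(a),np.cos(a)]);b=np.array([.537,-.0235])
fin=(t[:2]-b)@n*1000+15;print("fin cal y",fin,"defl",72-fin)
E
```

```text
[0.62686583 0.03366149 0.10685823] [-3.13765313e+00 -3.61612503e-04  4.17892565e-02] 0.012022566925858803
fin cal y 68.42998752601781 defl 3.570012473982189
```

Call:
arm_command(
  series=[
    {"x": 0, "y": 1, "z": 0, "rx": 0, "ry": 0, "rz": 0},
    {"x": 0, "y": 1.5, "z": 0, "rx": 0, "ry": 0, "rz": 0},
  ],
)

```text
time: 25.15
tool_pos: [0.6269, 0.0325, 0.1069]
tool_rot: [-3.137, -0.0, 0.042]
contact_force: [0.5, 15.2, 2.7]
opening: 0.0119
grip_force: 40.0
```

```bash
python3 - <<'E'
from h import *
s=observe();a=.041;t=np.array(s["tool_pos"])
n=np.array([-np.sin(a),np.cos(a)]);b=np.array([.537,-.0235])
fin=(t[:2]-b)@n*1000+15;print("defl",72-fin)
p=read_camera("scene")
for q in ("fin","jaw_face","brass_blank"):print([(np.round(d["point"],4).tolist(),round(d["confidence"],2)) for d in mark_of(p,q)[:2]])
x,y=proj(p,[.57,0.,.03])[0].astype(int);cv2.imwrite("pics/nip.png",cv2.resize(p["pixels"][y-30:y+30,x-40:x+40],(800,600),interpolation=3))
E
```

```text
defl 4.716847181086365
[([0.6309, 0.0343, 0.0567], 0.62)]
[]
[([0.3374, 0.4381, -0.0025], 0.61), ([0.5257, -0.0214, 0.0112], 0.42)]
```

View pics/nip.png

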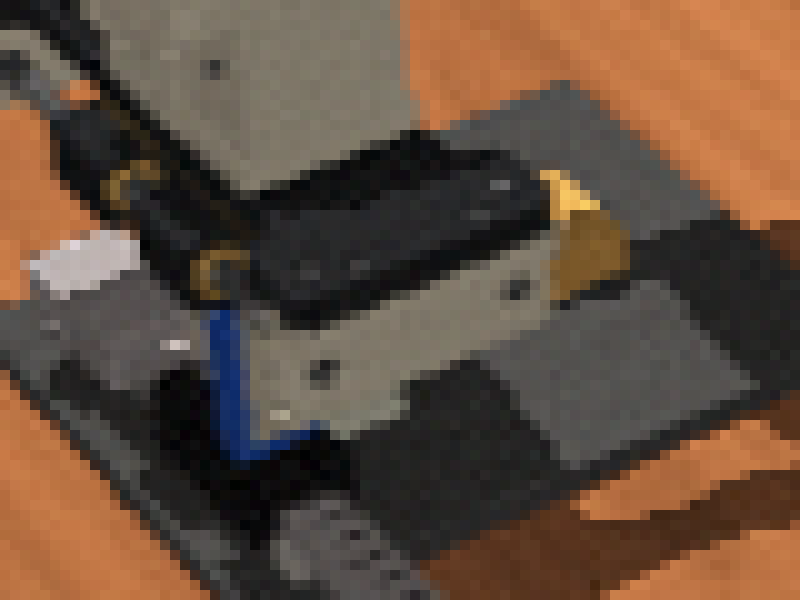

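The finger hides the pointer. Force and geometry both indicate about 4.7 mm of deflection, which is near mid-band. I'll release, retreat and look.

Call:
arm_command(
  series=[
    {"x": 0, "y": 0.5, "z": 0, "rx": 0, "ry": 0, "rz": 0},
    {"x": 0, "y": 0.5, "z": 0, "rx": 0, "ry": 0, "rz": 0},
    {"x": 0, "y": 0.5, "z": 0, "rx": 0, "ry": 0, "rz": 0},
  ],
)

```text
time: 25.65
tool_pos: [0.6269, 0.0321, 0.1069]
tool_rot: [-3.137, -0.0, 0.042]
contact_force: [-1.0, 14.0, 2.7]
opening: 0.0118
grip_force: 40.0
```

Call:
arm_command(
  series=[
    {"x": 0, "y": 0, "z": 0, "rx": 0, "ry": 0, "rz": 0},
    {"x": 0, "y": 0, "z": 0, "rx": 0, "ry": 0, "rz": 0},
    {"x": 0, "y": 0, "z": 0, "rx": 0, "ry": 0, "rz": 0},
    {"x": 0, "y": 0, "z": 0, "rx": 0, "ry": 0, "rz": 0},
    {"x": 0, "y": 0, "z": -30, "rx": 0, "ry": 0, "rz": 0},
    {"x": 0, "y": 0, "z": -75, "rx": 0, "ry": 0, "rz": 0},
    {"x": 0, "y": 0, "z": -120, "rx": 0, "ry": 0, "rz": 0},
    {"x": -40, "y": 0, "z": -150, "rx": 0, "ry": 0, "rz": 0},
    {"x": -80, "y": 25, "z": -170, "rx": 0, "ry": 0, "rz": 0},
    {"x": -110, "y": 60, "z": -180, "rx": 0, "ry": 0, "rz": 0},
    {"x": -130, "y": 100, "z": -180, "rx": 0, "ry": 0, "rz": 0},
    {"x": -130, "y": 140, "z": -180, "rx": 0, "ry": 0, "rz": 0},
    {"x": -130, "y": 180, "z": -180, "rx": 0, "ry": 0, "rz": 0},
    {"x": -130, "y": 200, "z": -180, "rx": 0, "ry": 0, "rz": 0},
    {"x": -130, "y": 200, "z": -180, "rx": 0, "ry": 0, "rz": 0},
    {"x": -130, "y": 200, "z": -180, "rx": 0, "ry": 0, "rz": 0},
  ],
  hand=45,
)

```text
time: 27.25
tool_pos: [0.5051, -0.1765, 0.2865]
tool_rot: [-3.141, 0.0, 0.04]
contact_force: [0.1, 0.5, -0.5]
opening: 0.0446
grip_force: 0.0
```

```bash
python3 - <<'E'
from h import *
a=[]
for c,h in (("scene",28),("top",28)):
    p=read_camera(c)
    for q in ("fin","jaw_face","brass_blank","copper_blank_mid"):print(c,q,[(np.round(d["point"],4).tolist(),round(d["confidence"],2)) for d in mark_of(p,q)[:2]])
    x,y=proj(p,[.58,-.005,.03])[0].astype(int);a.append(cv2.resize(p["pixels"][y-h:y+h,x-h:x+h],(400,400),interpolation=3))
cv2.imwrite("pics/fin.png",np.hstack(a))
E
```

```text
scene fin [([0.6236, 0.37, 0.0069], 0.7), ([0.6276, 0.0347, 0.0542], 0.69)]
scene jaw_face [([0.5879, -0.0051, 0.0197], 0.39)]
scene brass_blank [([0.525, -0.0196, 0.0134], 0.79), ([0.338, 0.4393, 0.0004], 0.6)]
scene copper_blank_mid [([0.4408, -0.3606, 0.0052], 0.52), ([0.5885, -0.0044, 0.0201], 0.42)]
top fin [([0.6293, 0.0308, 0.0586], 0.74)]
top jaw_face [([0.5846, -0.0061, 0.0146], 0.44)]
top brass_blank [([0.3381, 0.4408, -0.0015], 0.88), ([0.526, -0.0208, 0.0061], 0.81)]
top copper_blank_mid [([0.4385, -0.3572, 0.0035], 0.7)]
```

View pics/fin.png

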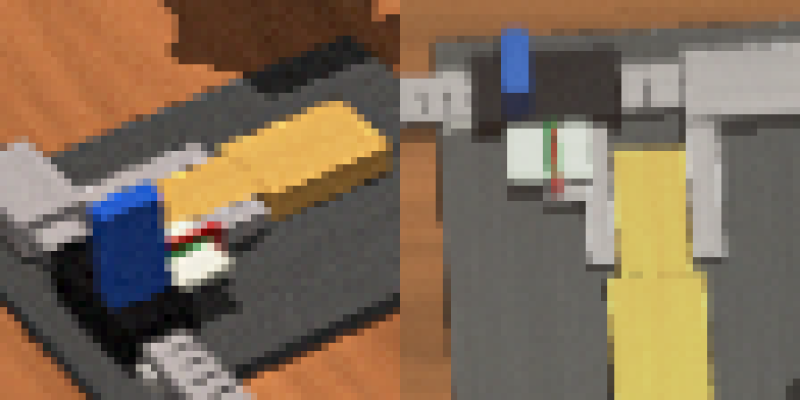

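The pointer at (553,155) in the right half lies over the green band. The tongue is square between both jaws, and the arm is clear of everything.

```bash
python3 -c "
from cell import *
print(hand_in(), observe()['time'])"
```

```text
the job is handed in; nothing more can be done
the job is handed in; nothing more can be done
```

The job is handed in, though no verdict came back: the copper blank lies flat in the grey tray, and the brass tongue is nipped squarely between the jaws with the red pointer in the green band and the arm clear of everything.

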